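Feed a slide carrier along a fence under the viewing hood with a push stick

ROBOT

A 6-joint arm with a two-finger parallel gripper is mounted at the origin on a cart in front of the work surface, level with it; the furniture and walls round the work are solid. World frame = base frame: x ahead of the robot, y to its left, z up, the work surface at z = 0. Lengths are in m, angles in rad, forces in N, time in s.
With the tool pointing down it reaches from about 0.35 to 0.725 m from the base axis. Payload 6 kg.
Tool frame: the origin (TCP) lies at the very end of the fingers, on their centre line; the grasp point (between the pads) lies 19 mm behind it; z points along the fingers, y is the line along which they close (so a half turn about z gives the same grasp; the last joint's range is limited). The gripper opens to 85 mm and grips with 20 to 120 N. Pads are 22 mm wide; open, the fingers measure 114 mm over their backs; the gripper's body (76 mm by 85 mm) begins 54 mm behind the grasp point. The pads swing forward as they close: fully open they stand 13 mm farther back than shut.
Start: joints at [1.658, 0.04, 0.085, 0, -1.615, -0.334], TCP at [0.147, 0.582, 0.231] pointing down, gripper open.
Joint ranges: [-2.56, 2.56], [-1.29, 2.01], [-1.08, 1.49], [-3.29, 1.98], [-2.81, -0.18], [-2.99, 2.99]. Speed limits (rad/s): [2.57, 2.57, 3.01, 3.14, 3.14, 3.14].

INTERFACE

Orientations are given as a 3x3 rotation matrix whose columns are the frame's x, y, z axes.
In Python, from cell import robot gives the robot as it stands.
- The arm moves only by the tool step_arm, never from a script. Its argument "series" is a list of rows, each a list of 7 numbers: the opening, from 0 (shut) to 1 (fully open), then the shift along the tool's x, y, z each as a share of 0.25 m, from -1 to 1, then the turn, a rotation vector about the tool's x, y, z each as a share of 2 pi rad, from -1 to 1. A call has 1 to 12 rows; each row is the pose to reach, as a shift and turn from the pose commanded when the call began, along the tool's axes at that moment, turning the shorter way round; what a row does not reach only later rows make up. A row lasts 1/12 s, in which the tool goes at most 41.7 mm and 7.16 degrees, less where a joint would pass 70% of its speed; a pose out of reach is approached as far as the arm can. A call with a number of a shift or a turn outside -1 to 1 is refused whole. A call with a gripper value outside its range is refused whole. The fingers move at their own pace and stop on an object; "force" is the grip in N (left out, the last holds). Time passes only in rows, so rows that repeat a pose let the fingers close. It gives the time, the measured TCP pose, the force, the opening and the grip force at its end, in the units of the state.
- robot.sense(): the state, without advancing time (a new reading comes with each control period).
- robot.get_image(name): name is "scene" or "side" or "wrist"; returns a dict with "image" (480x640x3 uint8, red, green, blue), "fovy" (degrees; the focal length in pixels is half the picture's height over the tangent of half this angle, whatever the lens; pixels are square), "cx", "cy" (the principal point, pixels), "rvec" (rotation vector, rad) and "tvec" (3), from world to camera coordinates, as OpenCV has them. Camera axes: x right, y down, z forward; pixel columns grow to the right and rows downward; lengths in m; the calibration is good to about 2 mm. The wrist camera is an equidistant fisheye: a pixel r from the principal point sees the ray r / f radians off the axis. A picture is of the moment at which its call begins. There is no depth.
- robot.sign_off(): hands the job in; it is judged then, once.
The state is a dict: "time": time; "qpos": joint angles; "qd": joint speeds; "effort": joint torques, N m; "ee_pos": TCP position; "tool_rot": TCP orientation; "force": force on the tool from outside, world axes, zero at the start; "moment": the same for the moment, N m; "width": finger opening in m; "grasp_force": force on a finger pad.
Only numpy, scipy, OpenCV 4.12 (cv2) and the standard library are available. Lean on these libraries where they do the work, as an engineer would, in place of code of your own. Each camera call takes 0.05 s, during which the arm holds its last target. There are 200 camera calls.

TASK

Take the orange-gripped push stick by its grip and use it, never your fingers, to slide the white slide carrier flat against the metal fence and then, without lifting it and keeping it against the fence all the way, feed it under the black viewing hood until its rear edge lines up with the red mark on the fence. Then draw the stick back clear of the hood and the carrier, and set it down flat on the table, leaving the carrier where it is. Leave the tape roll, the beaker and the dropper bottle alone.

Things in the scene. Friction and masses are not known exactly. Their poses are not given: they have to be found in the camera images.
- station: Feed station fixed to the table: aluminium fence rail and black hood. Origin on the table under the lens centre, z up. The fence runs along y from -70 to +250 mm; its guide face is the plane x = +35 mm, facing -x; rail 16 mm thick, 32 mm high; two clamp feet behind it reach x = 70 mm. The carrier slides on the table along this face in the -y direction. No end stop.
- hood_mouth (a point): Station (0, 35, 0) mm: mouth of the black hood, on the table. The hood covers station y = -50 to +35 mm. Its opening runs from the front wall (inner face x = -67 mm) to the fence face, 52 mm high; roof top at 58 mm, lens ring on it to 72 mm; the wall's foot flange reaches out to x = -94 mm.
- stop_mark (a point): Red line, 4 mm wide, across the top and face of the fence; this point is on the top edge of the guide face, at station (35, 50, 32) mm. The carrier's rear edge must end level with it, 15 mm outside the hood's mouth, which puts the slides under the lens.
- carrier: White slide carrier holding two glass slides: a block 70 (x) x 100 (y) x 24 (z) mm, about 0.3 kg, loose. Origin at the centre of its underside. Its axes point like the station's when it lies straight: guide side is +x (x = +35 mm), front face y = -50 mm (enters the hood first), rear face y = +50 mm. At the start it lies beside the fence, before the hood, a little off the face and askew.
- guide_front (a point): Point on the carrier's guide side at the front end: carrier (35, -50, 12) mm.
- guide_rear (a point): Point on the carrier's guide side at the rear end: carrier (35, 50, 12) mm.
- push_stick: Loose notched push stick, 0.15 kg, lying flat, grip up. Origin on its underside, x to the nose. Plywood sole 16 mm thick: x -90 to +20, y -32 to +32 mm. A cheek arm runs on from it: x +20 to +85, y -32 to -18 mm, 16 mm high; its inner face y = -18 mm presses the carrier's side away from the fence. Grip: orange upright fin, x -63 to -7 mm, 18 mm thick in y, z 16 to 76 mm.
- stick_heel (a point): Middle of the stick's flat heel face, stick (20, 7, 8) mm, which spans y = -18 to +32 mm and pushes on the carrier's rear face. In use stick x points along station -y and stick y along station +x.
- stick_grip (a point): Point to grip the fin, closing across its 18 mm thickness (along stick y): stick (-35, 0, 56) mm, 20 mm below the fin's top.
- stick_tip (a point): Tip of the stick's cheek arm: stick (85, -25, 8) mm.
- tape_roll: Brown tape roll, 93 mm across, 48 mm high, lying behind the fence; origin at the centre of its underside. Bystander.
- beaker: Clear plastic beaker, 65 mm across, 65 mm high, standing behind the fence; origin at the centre of its underside. Bystander.
- dropper: Dropper bottle with red bulb, 29 mm across, 96 mm high, standing to the right of the stick; origin at the centre of its underside. Bystander.

How it is judged:
On the way, in this order (a step that is already met when the one before it is completed fails the run):
1. the carrier lies flush along the fence (both ends within 3 mm) with its front still outside the hood (x of each of guide_front, guide_rear in the frame of station above 0.032 m and y of guide_front in the frame of station above 0.035 m), for 0.1 s.
2. the carrier has been fed along the fence to the mark: rear edge within 6 mm of it, both ends within 3 mm of the fence (x of each of guide_front, guide_rear in the frame of station above 0.032 m and y of guide_rear in the frame of station between 0.044 and 0.056 m), for 0.2 s.
At the end, for the whole second after the job is handed in: The carrier lies on the table, at rest, both ends of its guide side within 3 mm of the fence and its rear edge within 6 mm of the red mark; the push stick lies flat on the table, at rest, its tip out of the hood, touching neither carrier nor station (all of step 2 and height (world z) of carrier below 0.004 m and linear speed of each of carrier, push_stick below 0.01 m/s and angle between push_stick's own z axis and vertical below 0.08 rad and height (world z) of push_stick between -0.006 and 0.006 m and contact force between push_stick and carrier below 0.05 N and contact force between push_stick and station below 0.05 N and (y of stick_tip in the frame of station above 0.037 m or x of stick_tip in the frame of station below -0.08 m)).
It fails at once if a finger or the arm touches the carrier (contact force between any of the fingers, the arm and carrier above 0.5 N).
It fails at once if the carrier's front is inside the hood while either end of it is more than 5 mm off the fence (y of guide_front in the frame of station below 0.033 m and x of any of guide_front, guide_rear in the frame of station below 0.03 m).
It fails at once if the carrier is lifted or tipped (height (world z) of carrier above 0.012 m or angle between carrier's own z axis and vertical above 0.15 rad).
It fails at once if the tape roll, beaker or dropper bottle is moved more than 15 mm (distance of any of tape_roll, beaker, dropper from where it was at the start of the episode above 0.015 m).
It also fails if it takes over 58 s, if anything falls off the work surface, if the arm or the gripper's body presses on something with over 40 N, if the wrist force passes 120 N, or if a joint passes its speed limit or range.

## Working session

There is one attempt and no reset: what is moved stays moved. The work goes in short steps, Python scripts to look and compute and a tool call to move; the robot and the scene stay as the last step left them, time stands still between calls to the robot, and variables do not carry over. Pictures are saved under pics/ and viewed, at most 13 in all, crops included, and the job is handed in when it is done.

Besides the shell and the picture viewer there is one more tool, called after ">>>" as name([rows], argument=value, ...), one row to a line, values as JSON. step_arm: Moves the arm, as the interface text tells. Its arguments: {"type":"object","properties":{"series":{"type":"array"},"force":{"type":"number"}},"required":["series"]}

```bash
mkdir -p pics; ls; python3 - <<'E'
from cell import robot
import cv2,pickle
s=robot.sense(); print({k:s[k] for k in('time','ee_pos','tool_rot','width','force')})
for n in('scene','side'):
    d=robot.get_image(n); pickle.dump(d,open(f'pics/{n}0.pkl','wb')); cv2.imwrite(f'pics/{n}0.png',d['image'][:,:,::-1]); print(n,d['fovy'],d['cx'],d['cy'],d['rvec'],d['tvec'])
E
```

```text
pics
{'time': 0.0, 'ee_pos': array([0.14642778, 0.58151212, 0.23028317]), 'tool_rot': array([[ 9.69691037e-01, -2.44334165e-01, -3.29639479e-04],
       [-2.44334364e-01, -9.69689478e-01, -1.74215050e-03],
       [ 1.06018954e-04,  1.76988998e-03, -9.99998428e-01]]), 'width': 0.08535971281604042, 'force': array([ 0.15677818, -0.21790442,  0.52509987])}
scene 52.045624854803705 325.3313139169214 237.46768784810394 [ 1.85732578 -0.75107916  0.47134524] [-0.31719418  0.25038633  0.46093492]
side 57.5738128848608 318.8878733311245 237.18028476407622 [ 0.66939615 -2.50984959  1.32685783] [0.54384717 0.15222663 0.74146272]
```

View pics/scene0.png

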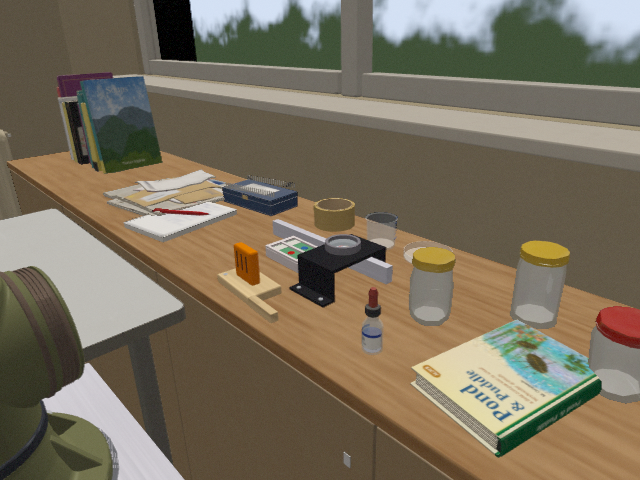

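View pics/side0.png

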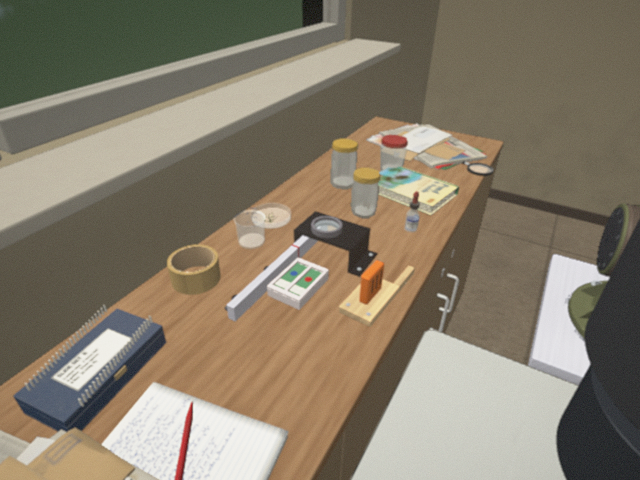

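The scene view shows the stick's fin at about (247,262), the carrier at (290,247), the hood at (340,265) and the dropper at (372,325). The side view shows the fence from (230,312) to (315,240), the carrier at (298,281) and the fin at (372,281). Next I'll get rough world positions and a wrist view.

```bash
cat > h.py <<'E'
import numpy as np,cv2,pickle
def ray(d,u,v):
    R=cv2.Rodrigues(np.array(d['rvec'],float))[0]; t=np.array(d['tvec'],float)
    f=240/np.tan(np.radians(d['fovy'])/2); x=(u-d['cx'])/f; y=(v-d['cy'])/f
    if d.get('fish'):
        r=np.hypot(x,y); k=np.sin(r)/max(r,1e-9); r3=np.array([x*k,y*k,np.cos(r)])
    else: r3=np.array([x,y,1])
    return -R.T@t, R.T@r3
def onz(d,u,v,z):
    c,r=ray(d,u,v); return (c+r*(z-c[2])/r[2])
def proj(d,P):
    R=cv2.Rodrigues(np.array(d['rvec'],float))[0]; p=R@np.array(P,float)+np.array(d['tvec'],float)
    f=240/np.tan(np.radians(d['fovy'])/2)
    if d.get('fish'):
        h=np.hypot(p[0],p[1]); a=np.arctan2(h,p[2]); return np.array([d['cx'],d['cy']])+f*a*p[:2]/h
    return np.array([d['cx'],d['cy']])+f*p[:2]/p[2]
def grab(robot,n,name):
    d=robot.get_image(n); d['fish']=n=='wrist'; pickle.dump(d,open(f'pics/{name}.pkl','wb')); cv2.imwrite(f'pics/{name}.png',d['image'][:,:,::-1]); return d
def load(name): return pickle.load(open(f'pics/{name}.pkl','rb'))
E
python3 - <<'E'
from h import *
from cell import robot
np.set_printoptions(precision=3,suppress=True)
a=load('scene0');b=load('side0')
for n,d,u,v,z in [('fenceL',a,273,225,.032),('fenceR',a,390,268,.032),('fin',a,246,245,.076),('fin',b,373,265,.076),('fenceL',b,232,306,.032),('fenceR',b,315,237,.032),('tip',a,275,312,.016),('tip',b,410,268,.016),('drop',b,410,230,0),('car',b,298,278,.024)]: print(n,onz(d,u,v,z))
d=grab(robot,'wrist','w0'); print(d['fovy'],d['cx'],d['cy'],ray(d,320,240))
E
```

```text
fenceL [0.579 0.308 0.032]
fenceR [0.595 0.009 0.032]
fin [0.425 0.178 0.076]
fin [0.426 0.166 0.076]
fenceL [0.603 0.332 0.032]
fenceR [0.585 0.087 0.032]
tip [0.387 0.057 0.016]
tip [0.387 0.065 0.016]
drop [ 0.439 -0.086  0.   ]
car [0.551 0.208 0.024]
65.70646984690485 324.04821876642734 239.38876806259947 (array([0.218, 0.564, 0.374]), array([-0.282,  0.08 , -0.956]))
```

View pics/w0.png

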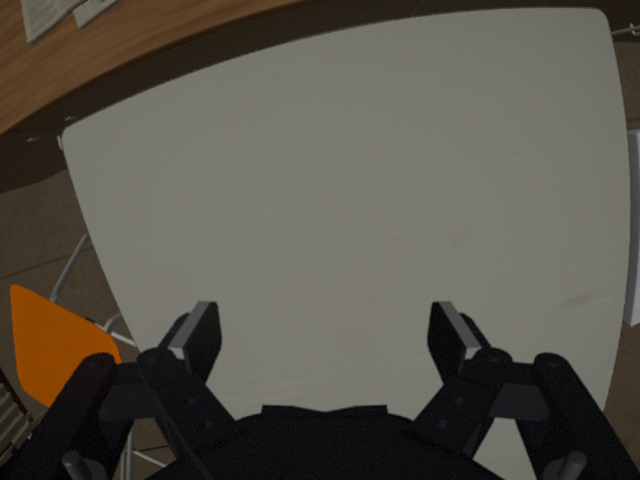

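The wrist camera sits on the tool's +x side and sees only the side table from here. I'll move over the work with tool x pointing along world -y.

>>> step_arm([
  [1,0.427,0.286,0,0,0,0.053],
  [1,0.854,0.572,0,0,0,0.1056],
  [1,0.854,0.572,0,0,0,0.1056],
  [1,0.854,0.572,0,0,0,0.1056],
  [1,0.854,0.572,0,0,0,0.1056],
  [1,0.854,0.572,0,0,0,0.1056],
  [1,0.854,0.572,0,0,0,0.1056],
])

```text
time: 0.73
ee_pos: [0.3215, 0.3873, 0.2321]
tool_rot: [[0.609, -0.793, 0.001], [-0.793, -0.609, 0.0], [0.0, -0.001, -1.0]]
force: [-0.1, -0.0, 0.9]
width: 0.0852
grasp_force: 0.0
```

>>> step_arm([
  [1,0.98,-0.074,0,0,0,0.1056],
  [1,0.98,-0.074,0,0,0,0.1056],
  [1,0.98,-0.074,0,0,0,0.1056],
  [1,0.98,-0.074,0,0,0,0.1056],
  [1,0.98,-0.074,0,0,0,0.1056],
  [1,0.98,-0.074,0,0,0,0.1056],
  [1,0.98,-0.074,0,0,0,0.1056],
  [1,0.98,-0.074,0,0,0,0.1056],
])

```text
time: 1.4
ee_pos: [0.4844, 0.2072, 0.2306]
tool_rot: [[-0.006, -1.0, -0.001], [-1.0, 0.006, -0.001], [0.001, 0.001, -1.0]]
force: [0.3, -0.3, 0.1]
width: 0.0855
grasp_force: 0.0
```

```bash
python3 - <<'E'
from h import *
from cell import robot
np.set_printoptions(precision=3,suppress=True)
s=robot.sense(); print(s['time'],s['ee_pos'],s['tool_rot'],s['qpos'])
d=grab(robot,'wrist','w1'); print(ray(d,320,240))
E
```

```text
1.4 [0.484 0.207 0.231] [[-0.006 -1.    -0.001]
 [-1.     0.006 -0.001]
 [ 0.001  0.001 -1.   ]] [ 0.786 -0.154 -0.103 -0.    -1.624 -0.793]
(array([0.484, 0.134, 0.374]), array([ 0.011,  0.291, -0.957]))
```

View pics/w1.png

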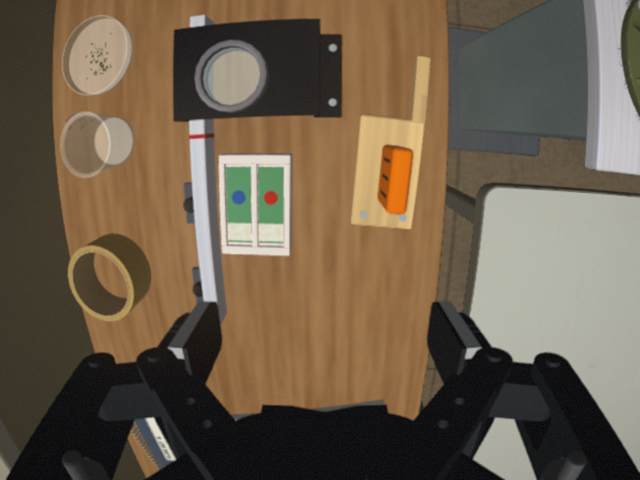

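The view is clear: mark at about (202,136), carrier at (219–291, 153–255), hood mouth edge along v≈118, stick sole at (352–425, 117–228), fin at (396,180). I'll enlarge it once for accurate corners.

```bash
python3 - <<'E'
from h import *
d=load('w1'); im=d['image'][:,:,::-1]
c=cv2.resize(im[100:325,170:440],None,fx=2.66,fy=2.66,interpolation=cv2.INTER_CUBIC); cv2.imwrite('pics/c1.png',c)
E
```

```text
(no output)
```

View pics/c1.png

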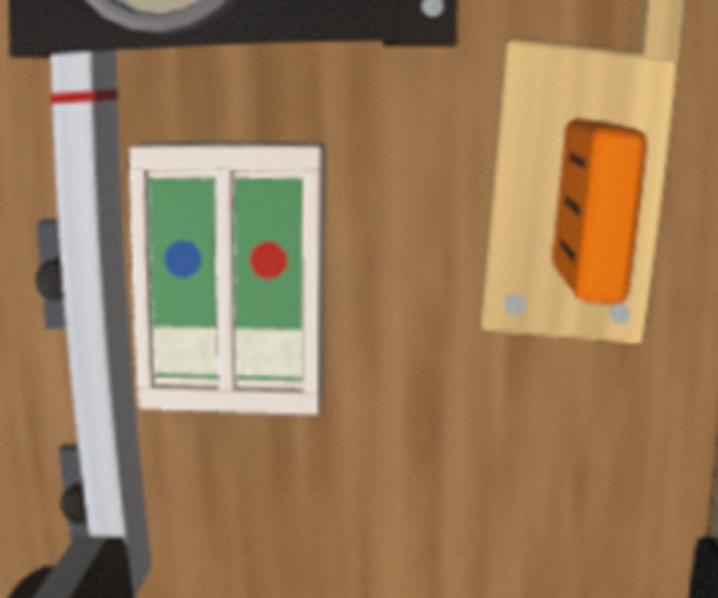

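```bash
python3 - <<'E'
from h import *
np.set_printoptions(precision=4,suppress=True)
d=load('w1')
k=2.66
def P(x,y,z): return onz(d,170+(x+.5)/k-.5,100+(y+.5)/k-.5,z)
for n,z,l in [('face top',.032,[(92,52),(95,98),(108,300),(125,520)]),('face bot',0,[(117,52),(127,300),(147,520)]),('mark',.032,[(94,97)]),
 ('carrier',.024,[(129,148),(323,145),(319,413),(139,408)]),('sole',.016,[(508,41),(675,62),(641,343),(482,329)]),('fin',.076,[(602,124),(645,133),(628,303),(580,296)]),('hood lower edge',.058,[(50,52),(380,40)])]:
    print(n); q=np.array([P(x,y,z) for x,y in l]); print(q[:,:2])
    if len(l)==4 and n!='face top':
        print(' c',q[:,:2].mean(0),'sides',np.linalg.norm(np.diff(q,axis=0),axis=1)); 
        for i,j in((0,3),(1,2)): v=q[i]-q[j]; print('  yaw of -y axis dev deg',np.degrees(np.arctan2(v[0],-v[1])))
        for i,j in((0,1),(3,2)): v=q[i]-q[j]; print('  x edge deg',np.degrees(np.arctan2(v[1],v[0])))
    else:
        for i in range(len(l)-1): v=q[i]-q[-1]; print('  deg',np.degrees(np.arctan2(v[0],-v[1])))
E
```

```text
face top
[[0.5953 0.1191]
 [0.5948 0.1357]
 [0.5943 0.2093]
 [0.5965 0.2977]]
  deg -0.36660030516086645
  deg -0.5996506831876109
  deg -1.3956621630564154
face bot
[[0.5956 0.1185]
 [0.5966 0.2165]
 [0.597  0.3128]]
  deg -0.43426859610558866
  deg -0.24493392858873894
mark
[[0.5951 0.1353]]
carrier
[[0.5851 0.1547]
 [0.5143 0.156 ]
 [0.5183 0.2558]
 [0.5882 0.2537]]
 c [0.5515 0.205 ] sides [0.0709 0.0999 0.0699]
  yaw of -y axis dev deg -1.7837378496641605
  yaw of -y axis dev deg -2.325215329385944
  x edge deg -1.0342367405544663
  x edge deg -1.6668105931260444
sole
[[0.4484 0.1189]
 [0.3867 0.1245]
 [0.3956 0.2311]
 [0.4569 0.2256]]
 c [0.4219 0.175 ] sides [0.062  0.107  0.0616]
  yaw of -y axis dev deg -4.588777840721491
  yaw of -y axis dev deg -4.782408640374862
  x edge deg -5.1894463023421205
  x edge deg -5.1932113697668285
fin
[[0.4255 0.146 ]
 [0.412  0.1483]
 [0.4153 0.2018]
 [0.4308 0.1996]]
 c [0.4209 0.1739] sides [0.0137 0.0535 0.0157]
  yaw of -y axis dev deg -5.709053935280301
  yaw of -y axis dev deg -3.610086007982477
  x edge deg -9.90213336822504
  x edge deg -7.999192792339353
hood lower edge
[[0.6016 0.1191]
 [0.4929 0.1204]]
  deg 89.29366005412206
```

>>> step_arm([
  [1,0.066,0.125,0,0,0,0.0128],
  [1,0.132,0.25,0.1,0,0,0.0128],
  [1,0.132,0.25,0.25,0,0,0.0128],
  [1,0.132,0.25,0.4,0,0,0.0128],
  [1,0.132,0.25,0.5,0,0,0.0128],
  [1,0.132,0.25,0.5,0,0,0.0128],
])

```text
time: 1.95
ee_pos: [0.4174, 0.1754, 0.1004]
tool_rot: [[-0.081, -0.997, -0.008], [-0.997, 0.081, -0.004], [0.005, 0.007, -1.0]]
force: [0.4, -0.5, -0.1]
width: 0.0854
grasp_force: 0.0
```

```bash
python3 - <<'E'
from h import *
from cell import robot
np.set_printoptions(precision=4,suppress=True)
s=robot.sense(); print(s['time'],s['ee_pos'],s['tool_rot'])
d=grab(robot,'wrist','w2'); im=d['image']
hsv=cv2.cvtColor(im,cv2.COLOR_RGB2HSV)
cv2.imwrite('pics/c2.png',cv2.resize(im[:,:,::-1][60:420,140:500],(600,600),interpolation=cv2.INTER_CUBIC))
g=[s['ee_pos'][0],s['ee_pos'][1],.076]; print(proj(d,g),(proj(d,g)-[140,60])*600/360)
E
```

```text
1.95 [0.4174 0.1754 0.1004] [[-0.0808 -0.9967 -0.0078]
 [-0.9967  0.0808 -0.0044]
 [ 0.005   0.0074 -1.    ]]
[322.6512 283.884 ] [304.4187 373.14  ]
```

View pics/c2.png

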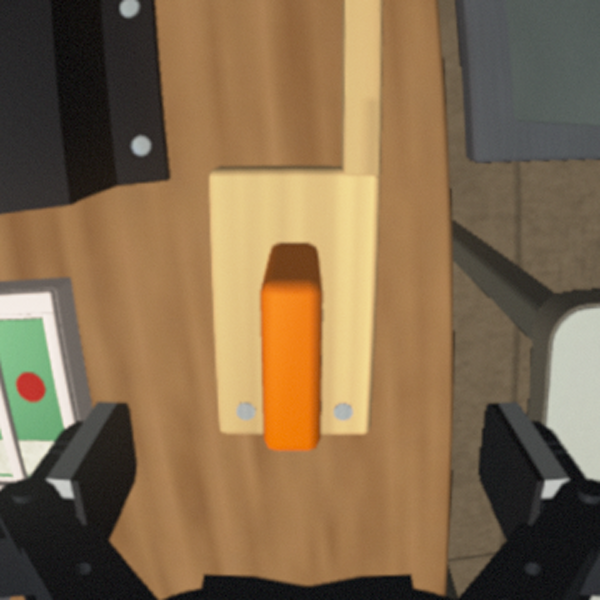

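The fin's top face spans crop (262–321, 285–450). It is square to the tool and a few mm left of the finger centre. I'll cast those edges to correct the position.

```bash
python3 - <<'E'
from h import *
np.set_printoptions(precision=4,suppress=True)
d=load('w2')
def P(x,y,z): return onz(d,140+x*.6,60+y*.6,z)
q=np.array([P(262,290,.076),P(321,290,.076),P(319,445,.076),P(264,445,.076)]); print(q,q.mean(0))
s=np.array([P(210,172,.016),P(376,177,.016),P(367,434,.016),P(221,432,.016)]); print(s,s.mean(0)); 
for q in(q,s):
  for i,j in((0,3),(1,2)): v=q[i]-q[j]; print(np.degrees(np.arctan2(v[0],-v[1])),np.linalg.norm(v),np.linalg.norm(q[0]-q[1]))
from cell import robot
s=robot.sense();T=s['tool_rot'];print(T.T@(np.array([.4225,.1745,.037])-s['ee_pos'])/.25)
E
```

```text
[[0.4273 0.149  0.076 ]
 [0.4107 0.1504 0.076 ]
 [0.4149 0.2003 0.076 ]
 [0.432  0.199  0.076 ]] [0.4212 0.1747 0.076 ]
[[0.4477 0.1188 0.016 ]
 [0.3866 0.1258 0.016 ]
 [0.3953 0.2317 0.016 ]
 [0.4564 0.2258 0.016 ]] [0.4215 0.1755 0.016 ]
-5.31755917561472 0.05014990230059897 0.01668105574580568
-4.792634081378726 0.050104467960579636 0.01668105574580568
-4.691744049147056 0.10737261940279531 0.061424088031258116
-4.696766259585892 0.10629536686790918 0.061424088031258116
[ 0.0038 -0.0145  0.269 ]
```

>>> step_arm([
  [1,0.002,-0.01,0.1,0,0,0],
  [1,0.002,-0.01,0.2,0,0,0],
  [1,0.002,-0.01,0.265,0,0,0],
  [1,0.002,-0.01,0.265,0,0,0],
  [1,0.002,-0.01,0.265,0,0,0],
])

```text
time: 2.42
ee_pos: [0.4241, 0.1762, 0.042]
tool_rot: [[-0.082, -0.997, 0.002], [-0.997, 0.082, 0.0], [-0.0, -0.002, -1.0]]
force: [-0.7, -0.1, 0.7]
width: 0.0853
grasp_force: 0.0
```

>>> step_arm([
  [0,0,0,0,0,0,0],
  [0,0,0,0,0,0,0],
  [0,0,0,0,0,0,0],
  [0,0,0,0,0,0,0],
  [0,0,0,0,0,0,0],
  [0,0,0,0,0,0,0],
  [0,0,0,0,0,0,0],
  [0,0,0,0,0,0,0],
], force=60)

```text
time: 3.08
ee_pos: [0.4235, 0.1754, 0.0404]
tool_rot: [[-0.083, -0.997, 0.0], [-0.997, 0.083, 0.0], [-0.0, -0.0, -1.0]]
force: [-1.2, -0.4, 2.7]
width: 0.0171
grasp_force: 62.8
```

>>> step_arm([
  [0,0,0,-0.03,0,0,0],
  [0,0,0,-0.03,0,0,0],
  [0,-0.14,0.005,-0.03,0,0,-0.003],
  [0,-0.28,0.01,-0.03,0,0,-0.006],
  [0,-0.42,0.015,-0.03,0,0,-0.009],
  [0,-0.5,0.02,-0.03,0,0,-0.012],
  [0,-0.563,0.021,-0.03,0,0,-0.012],
  [0,-0.563,0.021,-0.03,0,0,-0.012],
  [0,-0.563,0.021,-0.03,0,0,-0.012],
])

```text
time: 3.83
ee_pos: [0.4296, 0.3162, 0.047]
tool_rot: [[-0.007, -1.0, -0.001], [-1.0, 0.007, -0.001], [0.001, 0.001, -1.0]]
force: [-0.1, -0.2, -2.7]
width: 0.0169
grasp_force: 62.2
```

```bash
python3 - <<'E'
from h import *
from cell import robot
np.set_printoptions(precision=4,suppress=True)
s=robot.sense(); print(s['time'],s['ee_pos'],s['tool_rot'],s['force'],s['width'])
d=grab(robot,'wrist','w3'); cv2.imwrite('pics/w3b.png',cv2.resize(d['image'][:330,120:560,::-1],(800,600)))
E
```

```text
3.8333 [0.4296 0.3162 0.047 ] [[-0.0072 -1.     -0.0007]
 [-1.      0.0072 -0.0012]
 [ 0.0012  0.0007 -1.    ]] [-0.0663 -0.2099 -2.6734] 0.016914874874168834
```

View pics/w3b.png

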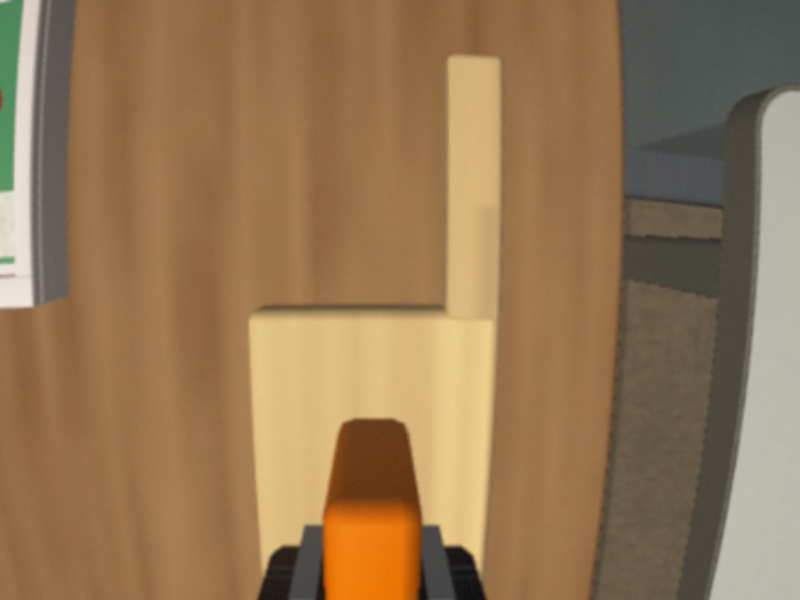

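The stick hangs level and straight, with its heel edge at crop v≈312, the arm's inner edge at u≈447 and the carrier's rear corner at (33,306). I'll compute the gaps.

```bash
python3 - <<'E'
from h import *
np.set_printoptions(precision=4,suppress=True)
d=load('w3')
P=lambda x,y,z:onz(d,120+x*.55,y*.55,z)
print('heel',P(252,318,.0225),P(440,318,.0225));print('arm inner',P(447,62,.0225),P(446,305,.0225));print('tip',P(475,56,.0225))
print('car rear',P(33,306,.024),P(0,308,.024),'bottom',P(66,297,0))
E
```

```text
heel [0.4588 0.2625 0.0225] [0.4115 0.2629 0.0225]
arm inner [0.4098 0.1979 0.0225] [0.4101 0.2596 0.0225]
tip [0.4028 0.1959 0.0225]
car rear [0.5194 0.2563 0.024 ] [0.5301 0.2561 0.024 ] bottom [0.5205 0.2563 0.    ]
```

>>> step_arm([
  [0,0,-0.1,0,0,0,0],
  [0,0,-0.2,0,0,0,0],
  [0,0,-0.3,0,0,0,0],
  [0,0,-0.34,0,0,0,0],
  [0,0,-0.34,0.015,0,0,0],
  [0,0,-0.34,0.024,0,0,0],
  [0,0,-0.34,0.024,0,0,0],
])

```text
time: 4.47
ee_pos: [0.5141, 0.3146, 0.0409]
tool_rot: [[-0.009, -1.0, -0.001], [-1.0, 0.009, -0.001], [0.001, 0.001, -1.0]]
force: [-0.5, -0.3, -2.4]
width: 0.0177
grasp_force: 62.2
```

>>> step_arm([
  [0,0,-0.01,0,0,0,0],
  [0,0,-0.02,0,0,0,0],
  [0,0,-0.03,0,0,0,0],
  [0,0,-0.04,0,0,0,0],
  [0,0,-0.05,0,0,0,0],
  [0,0,-0.06,0,0,0,0],
  [0,0,-0.07,0,0,0,0],
  [0,0,-0.08,0,0,0,0],
  [0,0,-0.085,0,0,0,0],
  [0,0,-0.09,0,0,0,0],
])

```text
time: 5.3
ee_pos: [0.5373, 0.315, 0.0413]
tool_rot: [[-0.008, -1.0, -0.001], [-1.0, 0.008, -0.0], [0.0, 0.001, -1.0]]
force: [-2.2, 0.3, -1.8]
width: 0.0175
grasp_force: 62.3
```

>>> step_arm([
  [0,0,-0.005,0,0,0,0],
  [0,0,-0.01,0,0,0,0],
  [0,0,-0.015,0,0,0,0],
  [0,0,-0.02,0,0,0,0],
  [0,0,-0.024,0,0,0,0],
  [0,0,-0.024,0,0,0,0],
])

```text
time: 5.8
ee_pos: [0.5436, 0.3151, 0.0415]
tool_rot: [[-0.008, -1.0, 0.0], [-1.0, 0.008, -0.0], [0.0, -0.0, -1.0]]
force: [-0.5, -0.8, -1.9]
width: 0.0172
grasp_force: 62.2
```

>>> step_arm([
  [0,0,-0.004,0,0,0,0],
  [0,0,-0.006,0,0,0,0],
  [0,0,-0.008,0,0,0,0],
  [0,0,-0.008,0,0,0,0],
])

```text
time: 6.13
ee_pos: [0.5455, 0.3151, 0.0415]
tool_rot: [[-0.008, -1.0, 0.0], [-1.0, 0.008, 0.0], [-0.0, -0.0, -1.0]]
force: [-1.7, 0.5, -2.3]
width: 0.0174
grasp_force: 62.2
```

>>> step_arm([
  [0,0,-0.003,0,0,0,0],
  [0,0,-0.006,0,0,0,0],
  [0,0,-0.006,0,0,0,0],
])

```text
time: 6.38
ee_pos: [0.5463, 0.3151, 0.0414]
tool_rot: [[-0.008, -1.0, -0.001], [-1.0, 0.008, -0.0], [0.0, 0.001, -1.0]]
force: [-5.5, 1.0, -0.6]
width: 0.0173
grasp_force: 62.4
```

```bash
python3 - <<'E'
from h import *
from cell import robot
s=robot.sense(); print(s['ee_pos'],s['force'],s['moment'])
d=grab(robot,'wrist','w4'); cv2.imwrite('pics/w4b.png',cv2.resize(d['image'][:330,120:560,::-1],(800,600),interpolation=cv2.INTER_CUBIC))
E
```

```text
[0.54627151 0.31514883 0.0413708 ] [-5.5136637   0.97411545 -0.64591661] [ 0.09554917  1.8100883  -0.33329988]
```

View pics/w4b.png

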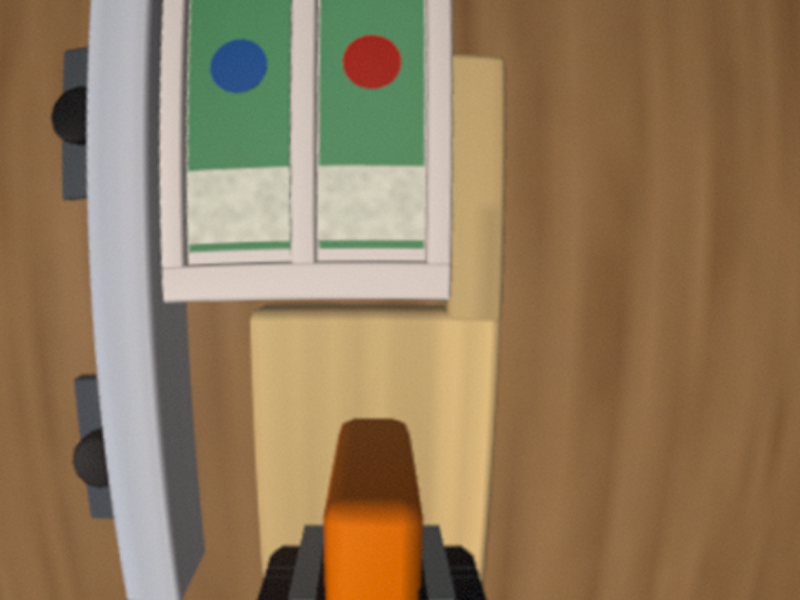

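The carrier now lies beside the fence, guide edge at crop u≈160–164, with the heel about 3–5 mm behind its rear edge. I'll check the gap numerically.

```bash
python3 - <<'E'
from h import *
np.set_printoptions(precision=4,suppress=True)
d=load('w4'); g=cv2.cvtColor(d['image'],cv2.COLOR_RGB2GRAY)
u=lambda x:120+x*.55
for v in (40,70,100,130,155):
    print(v,g[v,190:216])
P=lambda x,y,z:onz(d,120+x*.55,y*.55,z)
print('guide',P(160,60,.024),P(164,298,.024),'outer',P(452,60,.024),P(449,297,.024),'fence top',P(154,60,.032),P(157,298,.032),'bot',P(186,310,0),P(203,545,0))
print('rear',P(170,302,.024),P(445,299,.024),'heel',P(255,312,.0165),P(440,315,.0165))
E
```

```text
40 [184 185 184 182 181 178 180 178 174 150 127 108  87  77  76  74  73  92
 144 190 202 199 199 196 199 198]
70 [185 186 188 182 181 179 180 178 166 146 122 103  89  80  79  78  79 118
 190 205 205 203 203 203 200 199]
100 [187 189 189 184 183 181 182 179 171 150 127 104  89  84  84  81  81 122
 190 209 208 207 205 204 205 201]
130 [188 189 188 184 186 183 184 182 181 166 143 122 102  89  83  82  82  94
 144 198 213 209 208 207 206 205]
155 [190 187 188 187 187 186 184 183 181 179 166 144 119 101  88  85  84  84
 110 173 204 208 207 206 208 205]
guide [0.5959 0.1951 0.024 ] [0.596  0.2547 0.024 ] outer [0.5259 0.1981 0.024 ] [0.5267 0.2559 0.024 ] fence top [0.5949 0.1972 0.032 ] [0.5952 0.254  0.032 ] bot [0.5972 0.2604 0.    ] [ 0.598   0.3327 -0.    ]
rear [0.5945 0.2558 0.024 ] [0.5277 0.2564 0.024 ] heel [0.5746 0.2599 0.0165] [0.5281 0.2611 0.0165]
```

Guide side is at x≈0.596 at both ends, matching the fence face, so it's flush with about 5.5 N of press. Feeding along tool x (parallel to the fence) in force-checked segments.

>>> step_arm([
  [0,0,-0.003,0,0,0,0],
  [0,0,-0.003,0,0,0,0],
  [0,0.01,-0.003,0,0,0,0],
  [0,0.02,-0.003,0,0,0,0],
  [0,0.03,-0.003,0,0,0,0],
  [0,0.04,-0.003,0,0,0,0],
  [0,0.05,-0.003,0,0,0,0],
  [0,0.06,-0.003,0,0,0,0],
])

```text
time: 7.1
ee_pos: [0.5463, 0.3024, 0.0413]
tool_rot: [[-0.007, -1.0, -0.001], [-1.0, 0.007, 0.004], [-0.004, 0.002, -1.0]]
force: [-7.5, 7.8, -0.2]
width: 0.0172
grasp_force: 62.4
```

>>> step_arm([
  [0,0.012,0,0,0,0,0],
  [0,0.024,0,0,0,0,0],
  [0,0.036,0,0,0,0,0],
  [0,0.048,0,0,0,0,0],
  [0,0.06,0,0,0,0,0],
  [0,0.072,0,0,0,0,0],
  [0,0.084,0,0,0,0,0],
  [0,0.096,0,0,0,0,0],
  [0,0.108,0,0,0,0,0],
  [0,0.12,0,0,0,0,0],
])

```text
time: 7.93
ee_pos: [0.546, 0.2725, 0.0413]
tool_rot: [[-0.008, -1.0, -0.002], [-1.0, 0.008, 0.004], [-0.004, 0.002, -1.0]]
force: [-7.0, 8.0, 0.9]
width: 0.0173
grasp_force: 62.5
```

```bash
cat > chk.py <<'E'
from h import *
from cell import robot
import sys
np.set_printoptions(precision=4,suppress=True)
s=robot.sense(); print(s['time'],s['ee_pos'],s['force'])
d=grab(robot,'wrist',sys.argv[1]); g=cv2.cvtColor(d['image'],cv2.COLOR_RGB2GRAY).astype(float)
def cross(line,lo,up):  # subpixel steepest edge in a profile
    q=np.diff(line[lo:lo+up]); i=int(np.argmax(q)); return lo+i+.5
for v in (60,100,140,158):
    u=cross(g[v],200,20); print('guide',v,u,onz(d,u,v,.024))
for uu in (215,280,340):
    c=g[140:175,uu]; i=int(np.argmin(np.diff(c))); v=140+i+.5; print('rear',uu,v,onz(d,uu,v,.024))
im=d['image'].astype(int); m=((im[:,:,0]>120)&(im[:,:,1]<90)&(im[:,:,2]<90)); m[:, 230:]=0; m[:,:150]=0
if m.sum()>5: v,u=np.nonzero(m); print('red',u.mean(),v.mean(),m.sum(),u.min(),u.max(),onz(d,u.max()*.5+u.min()*.5,v.mean(),.032))
E
python3 chk.py w5
```

```text
7.9333 [0.546  0.2725 0.0413] [-6.9852  8.0021  0.8961]
guide 60 207.5 [0.5957 0.1654 0.024 ]
guide 100 207.5 [0.5959 0.1836 0.024 ]
guide 140 208.5 [0.596  0.2015 0.024 ]
guide 158 209.5 [0.5959 0.2095 0.024 ]
rear 215 173.5 [0.5937 0.2166 0.024 ]
rear 280 171.5 [0.5643 0.2166 0.024 ]
rear 340 171.5 [0.5383 0.2169 0.024 ]
red 196.125 302.8125 32 157 228 [0.6086 0.2765 0.032 ]
```

>>> step_arm([
  [0,0.012,0,0,0,0,0],
  [0,0.024,0,0,0,0,0],
  [0,0.036,0,0,0,0,0],
  [0,0.048,0,0,0,0,0],
  [0,0.06,0,0,0,0,0],
  [0,0.072,0,0,0,0,0],
  [0,0.084,0,0,0,0,0],
  [0,0.096,0,0,0,0,0],
  [0,0.108,0,0,0,0,0],
  [0,0.12,0,0,0,0,0],
])

```text
time: 8.82
ee_pos: [0.5458, 0.2426, 0.0414]
tool_rot: [[-0.008, -1.0, -0.002], [-1.0, 0.008, 0.004], [-0.004, 0.002, -1.0]]
force: [-8.4, 9.0, -0.8]
width: 0.0171
grasp_force: 62.5
```

>>> step_arm([
  [0,0.012,0,0,0,0,0],
  [0,0.024,0,0,0,0,0],
  [0,0.036,0,0,0,0,0],
  [0,0.048,0,0,0,0,0],
  [0,0.06,0,0,0,0,0],
  [0,0.072,0,0,0,0,0],
  [0,0.084,0,0,0,0,0],
  [0,0.096,0,0,0,0,0],
  [0,0.108,0,0,0,0,0],
  [0,0.12,0,0,0,0,0],
])

```text
time: 9.65
ee_pos: [0.5455, 0.2126, 0.0414]
tool_rot: [[-0.008, -1.0, -0.002], [-1.0, 0.008, 0.004], [-0.004, 0.002, -1.0]]
force: [-9.9, 9.7, 0.4]
width: 0.0172
grasp_force: 62.6
```

```bash
python3 chk.py w6; python3 - <<'E'
from h import *
d=load('w6'); cv2.imwrite('pics/w6b.png',cv2.resize(d['image'][40:260,160:453,::-1],(800,600),interpolation=cv2.INTER_CUBIC))
E
```

```text
9.65 [0.5455 0.2126 0.0414] [-9.8741  9.6634  0.4172]
guide 60 215.5 [0.5915 0.1059 0.024 ]
guide 100 207.5 [0.5953 0.1237 0.024 ]
guide 140 208.5 [0.5954 0.1416 0.024 ]
guide 158 209.5 [0.5954 0.1497 0.024 ]
rear 215 173.5 [0.5932 0.1567 0.024 ]
rear 280 171.5 [0.5638 0.1568 0.024 ]
rear 340 171.5 [0.5377 0.1571 0.024 ]
red 184.2013422818792 129.11744966442953 298 159 202 [0.6055 0.1359 0.032 ]
```

View pics/w6b.png

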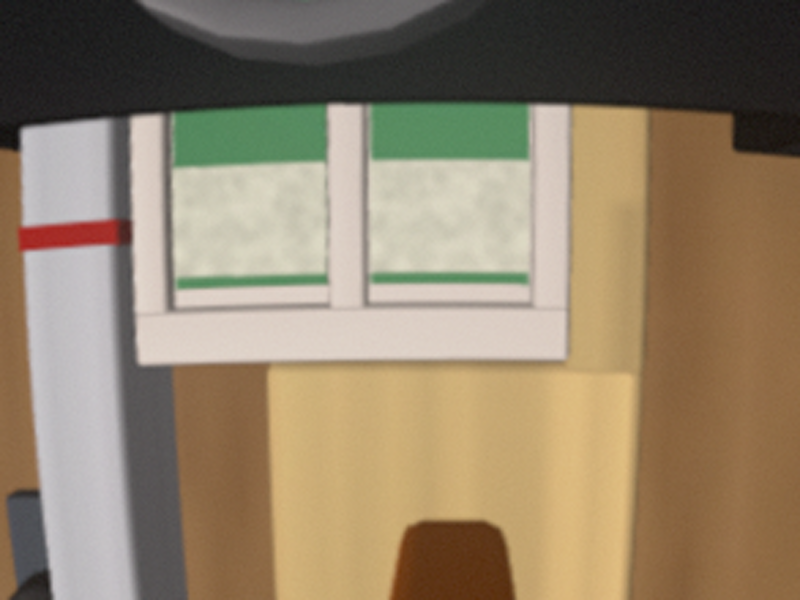

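The red mark is at crop (20–125, 238–232) and the carrier's rear edge at v≈360, so about 20 mm remain. I'll measure the mark precisely.

```bash
python3 - <<'E'
from h import *
np.set_printoptions(precision=4,suppress=True)
d=load('w6'); im=d['image'].astype(int)
m=(im[:,:,0]-im[:,:,1]>60)&(im[:,:,0]-im[:,:,2]>60); m[:,210:]=0;m[:,:150]=0;m[:100]=0;m[150:]=0
v,u=np.nonzero(m); print(u.min(),u.max(),m.sum())
for c in range(u.min(),u.max()+1,5):
    vv=v[u==c]; print(c,vv.min(),vv.max(),onz(d,c,vv.mean(),.032))
E
```

```text
166 203 329
166 124 127 [0.6123 0.1337 0.032 ]
171 123 131 [0.6099 0.1346 0.032 ]
176 123 130 [0.6075 0.1346 0.032 ]
181 122 130 [0.6052 0.1346 0.032 ]
186 122 130 [0.6029 0.1348 0.032 ]
191 121 129 [0.6005 0.1345 0.032 ]
196 121 129 [0.5983 0.1347 0.032 ]
201 121 129 [0.596  0.1349 0.032 ]
```

>>> step_arm([
  [0,0.012,0.001,0,0,0,0],
  [0,0.024,0.002,0,0,0,0],
  [0,0.036,0.002,0,0,0,0],
  [0,0.048,0.002,0,0,0,0],
  [0,0.06,0.002,0,0,0,0],
  [0,0.07,0.002,0,0,0,0],
  [0,0.08,0.002,0,0,0,0],
  [0,0.086,0.002,0,0,0,0],
  [0,0.086,0.002,0,0,0,0],
  [0,0.086,0.002,0,0,0,0],
  [0,0.086,0.002,0,0,0,0],
  [0,0.086,0.002,0,0,0,0],
])

```text
time: 10.7
ee_pos: [0.5452, 0.19, 0.0412]
tool_rot: [[-0.008, -1.0, -0.002], [-1.0, 0.008, 0.002], [-0.002, 0.002, -1.0]]
force: [-6.6, 5.8, -1.8]
width: 0.0176
grasp_force: 62.3
```

```bash
python3 chk.py w7
```

```text
10.7 [0.5452 0.19   0.0412] [-6.5793  5.8139 -1.76  ]
guide 60 210.5 [0.5934 0.083  0.024 ]
guide 100 200.5 [0.5983 0.1008 0.024 ]
guide 140 210.5 [0.5942 0.119  0.024 ]
guide 158 208.5 [0.5955 0.127  0.024 ]
rear 215 173.5 [0.5928 0.1341 0.024 ]
rear 280 171.5 [0.5634 0.1341 0.024 ]
rear 340 171.5 [0.5374 0.1344 0.024 ]
red 187.50359712230215 178.58992805755395 278 169 205 [0.6034 0.1348 0.032 ]
```

Rear edge is at 0.1342 against the mark at 0.1349, and it's flush. Now I back the stick off diagonally so both contacts release together, then draw it straight out.

>>> step_arm([
  [0,-0.003,0.002,0,0,0,0],
  [0,-0.006,0.005,0,0,0,0],
  [0,-0.01,0.009,0,0,0,0],
  [0,-0.016,0.015,0,0,0,0],
  [0,-0.023,0.022,0,0,0,0],
  [0,-0.032,0.032,0,0,0,0],
  [0,-0.032,0.032,0,0,0,0],
])

```text
time: 11.33
ee_pos: [0.5381, 0.197, 0.0418]
tool_rot: [[-0.008, -1.0, 0.001], [-1.0, 0.008, 0.0], [-0.0, -0.001, -1.0]]
force: [-0.8, 1.0, -1.1]
width: 0.0172
grasp_force: 62.3
```

```bash
python3 - <<'E'
from h import *
from cell import robot
np.set_printoptions(precision=4,suppress=True)
s=robot.sense(); print(s['time'],s['ee_pos'],s['force'])
d=grab(robot,'wrist','w8'); cv2.imwrite('pics/w8b.png',cv2.resize(d['image'][100:320,160:453,::-1],(800,600),interpolation=cv2.INTER_CUBIC))
E
```

```text
11.3333 [0.5381 0.197  0.0418] [-0.7794  0.9635 -1.1429]
```

View pics/w8b.png

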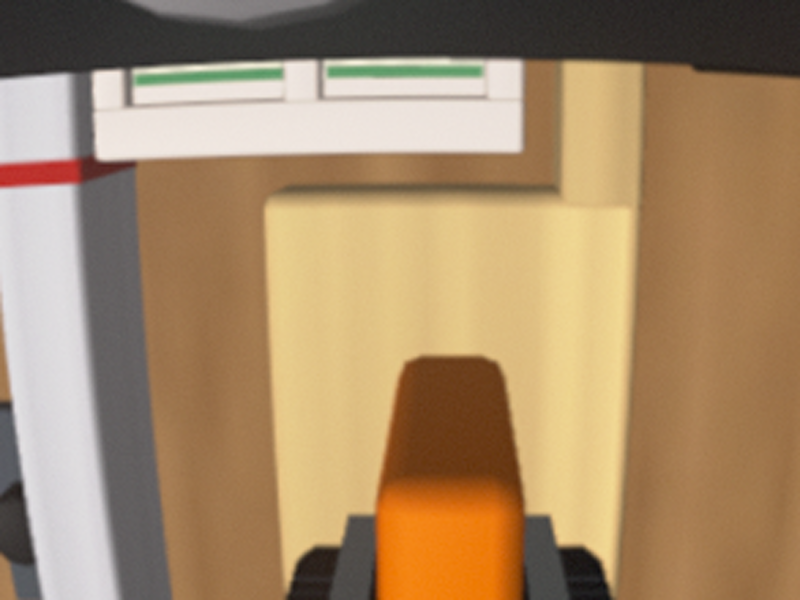

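The stick is clear, with a gap between the carrier's rear edge (v≈157) and the heel (v≈188), and between the carrier's side (u≈523) and the arm (u≈560). Drawing back.

>>> step_arm([
  [0,-0.04,0,0,0,0,0],
  [0,-0.12,0,0,0,0,0],
  [0,-0.22,0,0,0,0,0],
  [0,-0.32,0.03,0,0,0,0],
  [0,-0.4,0.08,0,0,0,0],
  [0,-0.44,0.12,0,0,0,0],
  [0,-0.44,0.12,0,0,0,0],
  [0,-0.44,0.12,0.003,0,0,0],
  [0,-0.44,0.12,0.005,0,0,0],
  [0,-0.44,0.12,0.006,0,0,0],
])

```text
time: 12.22
ee_pos: [0.5096, 0.3068, 0.0404]
tool_rot: [[-0.009, -1.0, 0.001], [-1.0, 0.009, 0.0], [-0.0, -0.001, -1.0]]
force: [-1.2, 0.5, 0.4]
width: 0.0171
grasp_force: 62.7
```

Touching the table (z force turned positive). Release and rise.

>>> step_arm([
  [0.4,0,0,0,0,0,0],
  [0.7,0,0,0,0,0,0],
  [1,0,0,0,0,0,0],
  [1,0,0,0,0,0,0],
  [1,0,0,0,0,0,0],
  [1,0,0,0,0,0,0],
  [1,0,0,0,0,0,0],
  [1,0,0,0,0,0,0],
])

```text
time: 12.88
ee_pos: [0.5091, 0.3069, 0.0401]
tool_rot: [[-0.008, -1.0, 0.0], [-1.0, 0.008, -0.0], [0.0, -0.0, -1.0]]
force: [0.3, -0.5, -0.2]
width: 0.0853
grasp_force: 0.0
```

>>> step_arm([
  [1,0,0,-0.08,0,0,0],
  [1,0,0,-0.2,0,0,0],
  [1,0,0,-0.36,0,0,0],
  [1,0,0,-0.5,0,0,0],
  [1,0.1,0,-0.6,0,0,0],
  [1,0.2,0,-0.7,0,0,0],
  [1,0.28,0,-0.75,0,0,0],
  [1,0.28,0,-0.75,0,0,0],
  [1,0.28,0,-0.75,0,0,0],
])

```text
time: 13.63
ee_pos: [0.5089, 0.2366, 0.2287]
tool_rot: [[-0.009, -1.0, 0.002], [-1.0, 0.009, 0.002], [-0.002, -0.002, -1.0]]
force: [-0.4, 0.7, 0.1]
width: 0.0852
grasp_force: 0.0
```

```bash
python3 - <<'E'
from h import *
from cell import robot
s=robot.sense(); print(s['time'],s['ee_pos'],s['width'])
d=grab(robot,'wrist','w9')
E
```

```text
13.6333 [0.50886406 0.23656946 0.22874654] 0.08522130576788885
```

View pics/w9.png

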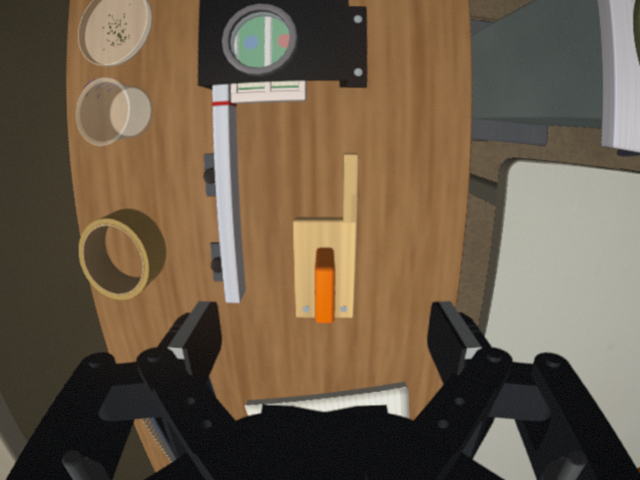

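The carrier's rear edge (v≈101) is level with the red mark (v≈102) and against the fence, with the slides under the lens. The stick lies flat and clear at (325,260).

```bash
python3 -c "
from cell import robot
print(robot.sign_off())"
```

```text
the job is handed in; nothing more can be done
None
```

The job is handed in, with no verdict returned: the carrier is flush against the fence with its rear edge about 1 mm from the red mark, the push stick lies flat and clear on the table, and the tape roll, beaker and dropper bottle were left alone.

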